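# Lock a plug into a water manifold with its U-clip

## Robot

A 6-joint arm with a two-finger parallel gripper is mounted at the origin on a cart in front of the work surface, level with it; the furniture and walls round the work are solid. World frame = base frame: x ahead of the robot, y to its left, z up, the work surface at z = 0. Lengths are in m, angles in degrees, forces in N, time in s.
With the tool pointing down it reaches from about 0.325 to 0.775 m from the base axis. Payload 5.5 kg.
Tool frame: the origin (TCP) lies at the very end of the fingers, on their centre line; the grasp point (between the pads) lies 19 mm behind it; z points along the fingers, y is the line along which they close (so a half turn about z gives the same grasp; the last joint's range is limited). The gripper opens to 88 mm and grips with 3 to 60 N. Pads are 20 mm wide; open, the fingers measure 115 mm over their backs; the gripper's body (75 mm by 178 mm) begins 61 mm behind the grasp point.
Start: joints at [-70.17, 5.22, 70.514, -0, 104.267, -3.249], TCP at [0.235, -0.552, 0.186] pointing down, gripper open.
Joint ranges: [-164.24, 164.24], [-49.07, 125.15], [9.68, 141.18], [-86.29, 266.29], [3.28, 154.24], [-151.56, 151.56]. Speed limits (degrees/s): [147.25, 147.25, 172.46, 180, 180, 180].

## Interface

Orientations are given as a 3x3 rotation matrix whose columns are the frame's x, y, z axes.
In Python, from workcell import ctrl, capture, camera_params gives the robot as it stands.
- The arm moves only by the tool arm_command, never from a script. Its argument "steps" is a list that holds one entry, the list of rows, each a list of 4 numbers: the shift along the world's x, y, z in mm, then the turn about the world's z in rad. In form: [[[tx, ty, tz, roll], ...]]. A call has 1 to 20 rows; each row shifts and turns the commanded pose from where the row before left it; what a row does not reach is not made up. A row lasts 1/12 s, in which the tool goes at most 41.7 mm and 7.16 degrees, less where a joint would pass 70% of its speed; a pose out of reach is approached as far as the arm can. A call with a gripper value outside its range is refused whole. "gripper" is the opening, from 0 (shut) to 1 (fully open), set as the call begins (left out, the last holds). The fingers move at their own pace and stop on an object; "force" is the grip in N (left out, the last holds). Time passes only in rows, so rows that do not move let the fingers close. It gives the time, the measured TCP pose, the force, the opening and the grip force at its end, in the units of the state.
- ctrl.sense(): the state, without advancing time (a new reading comes with each control period).
- capture(name): name is "side" or "top" or "wrist"; returns the picture (480x640x3 uint8, red, green, blue); there is no depth.
- camera_params(name): a dict with "camera_matrix" (3x3 intrinsics, pixels), "cam_to_world" (4x4, takes a point from camera to world coordinates); the wrist camera has in their place "T_tool_cam" (4x4, takes a point from camera to tool coordinates, whose origin is the TCP and whose axes are the flange's). Camera axes: x right, y down, z forward; pixel columns grow to the right and rows downward; lengths in m; the calibration is good to about 2 mm. A picture is of the moment at which its call begins: read the wrist's pose just before it. camera_params takes no time and is no camera call.
- ctrl.finish_job(): hands the job in; it is judged then, once.
The state is a dict: "time_s": time; "joints": joint angles; "joint_vel": joint speeds; "joint_torque": joint torques, N m; "position": TCP position; "tool_rot": TCP orientation; "contact_force": force on the tool from outside, world axes, zero at the start; "moment": the same for the moment, N m; "finger_gap": finger opening in m; "grip_force": force on a finger pad.
Only numpy, scipy, OpenCV 4.12 (cv2) and the standard library are available. Lean on these libraries where they do the work, as an engineer would, in place of code of your own. Each camera call takes 0.05 s, during which the arm holds its last target. There are 200 camera calls.

## Task

The blanking plug of the left coupling of the water manifold on the desk has backed out. Push the plug fully home in its coupling, until its collar meets the block and it stops. Then take the larger of the two U-clips from the white stand and pass both its legs at once down through the two slots in the top of that coupling, round the neck of the plug, and press it down until its strap lies flush, like the clip of the finished coupling beside it. Feel your way and never force anything: stay below 60 N on the manifold. Let go at the end, and leave the small clip in its stand and the other things on the desk where they are.

Things in the scene. Friction and masses are not known exactly. Their poses are not given: they have to be found in the camera images.
- manifold: Water manifold, fixed. Origin on the desk, under the right-hand end of the track of its open (left, +y) coupling; x points from the plug's free end to the grey header bar behind, y along the bar, z up. Base plate x -40..64, y -148..68 mm, 8 mm thick; header bar x 32..62, top z = 58 mm, two bolts 5 mm higher. Keep the total force on it, its plug and couplings below 60 N.
- seat (a point): Point of the manifold 62 mm above its origin: where the top centre of the open coupling's block (44 x by 56 y by 42 mm high, z 20..62) would be at the right-hand end of its track. The block rides on the track along y (drag 14 N: stays under light side load, yields to more) and stands 2 to 26 mm left (+y) of this point; how far is NOT reported: see or feel it. In x it is always at 0.
- slots (a point): Point of the manifold 16 mm under seat. In the block's top are two through slots, 15 mm either side (y) of the block's own middle, at x = 0, each 9 mm (x) by 8 mm (y), 1.5 mm chamfers; the plug passes between them, its axis along x at z = 41 mm. At this depth a spring ball grips each leg: from here down the clip needs up to 10 N to enter and 2 to 5 N to slide on, and does not fall home by itself.
- finished (a point): Top centre of the block of the finished coupling, 96 mm to the right (-y) of seat: same parts, plug home, clip in place with its strap flush on the block. An example; leave it.
- plug (a joint): How far the plug stands out, m: 0 = home (collar against the block, hard stop), at most 0.025. Slides along manifold x, drag about 6 N, stays where left. It has a 34 mm body with a groove (9 mm wide, neck 22 mm) that lies across both slots only when the plug is home within about 1.5 mm; else the clip's legs land on the body some 9 mm below the block's top.
- plug_home (a point): Point of the manifold at x = -53, y = 14, z = 41 mm: centre of the plug's flat free end (disc of 27 mm facing -x of the manifold) when the plug is home and the block halfway along its track. Now the end stands plug nearer in -x, and up to 12 mm off in y with the block. Behind the disc a ribbed black barrel of 31 mm, then a collar of 42 mm.
- stand: White plastic stand, fixed, 44 x 140 x 56 mm on a 56 x 152 x 6 mm foot; origin on the desk under its centre. Two slots along its y axis, centres at y = -34 and +34 mm, hold the two clips upright side by side, in either order, their straps lying on its top (z = 56 mm).
- clip: Larger U-clip, steel, 80 to 120 g, legs down in the stand. Origin: middle of the underside of its strap (18 x, 46 y, 4 mm thick); z up. Legs 6 mm thick at y = -15 and +15 mm reach 46 mm down, tips chamfered 2.5 mm. Above the strap a wire bow, top at 30 mm, filled by a black web 7.5 mm thick (x), 22 mm wide, 6 to 23 mm above the origin: grip there across x. Home: origin 62 mm above the desk.
- small_clip: Smaller U-clip, same shape, legs 20 mm apart and 40 mm long, strap 36 mm long; it does not fit. Leave it in the stand.
- slide_mailer: Flat blue plastic box 31 x 83 x 22 mm between stand and manifold, origin under its centre. Bystander.
- cotton_dish: Round dish with cotton, 104 mm across, 22 mm high, near edge of the desk. Bystander.
- tweezers: Steel tweezers 120 mm long, 8 mm high, lying in front of the manifold. Bystander.
- tape_roll: Roll of tape, 77 mm across, 16 mm high, to the right. Bystander.
- well_tray: White spot plate 110 x 150 x 22 mm at the back of the desk. Bystander.
- drop_small: White squeeze bottle with nozzle, 41 mm across, 118 mm high, behind the stand. Bystander.
There are look-alikes about, which are no part of the job. What is shaped like the clip but orange is not meant.

How it is judged (in metres and radians):
On the way, in this order (a step that is already met when the one before it is completed fails the run):
1. the plug is pushed home (within 2 mm) in its coupling (value of joint plug below 0.002 m), for 0.2 s.
2. both legs of the larger clip stand in the slots of the open coupling, past the axis of the plug (z of clip in the frame of manifold below 0.08 m and x of clip in the frame of manifold between -0.004 and 0.004 m and y of clip in the frame of manifold between -0.003 and 0.031 m and angle between the y axis of clip and the y axis of manifold, either way round below 0.2 rad and angle between clip's own z axis and vertical below 0.1 rad and value of joint plug below 0.003 m), for 0.1 s.
At the end, for the whole second after the job is handed in: The larger clip is in the open coupling, legs in its two slots (within 4 mm of the track's line and 0.2 rad along it), strap flush on the block (within 1.7 mm), upright (0.06 rad), the plug still home (within 3 mm); clip released and at rest, small clip in its stand (z of clip in the frame of manifold between 0.06 and 0.0637 m and x of clip in the frame of manifold between -0.004 and 0.004 m and y of clip in the frame of manifold between -0.003 and 0.031 m and angle between the y axis of clip and the y axis of manifold, either way round below 0.2 rad and angle between clip's own z axis and vertical below 0.06 rad and value of joint plug below 0.003 m and linear speed of clip below 0.01 m/s and horizontal distance between small_clip and stand below 0.045 m and height (world z) of small_clip below 0.06 m); the robot touches nothing.
It fails at once if more than 60 N on the manifold, its plug or its couplings (contact force between manifold and anything else above 60 N).
It fails at once if the small clip is lifted or dragged (10 mm) (distance of small_clip from where it was at the start of the episode above 0.01 m).
It fails at once if another thing on the desk is shifted by more than 20 mm (distance of any of slide_mailer, cotton_dish, tweezers, tape_roll, well_tray, drop_small from where it was at the start of the episode above 0.02 m).
It also fails if it takes over 72 s, if anything falls off the work surface, if the arm or the gripper's body presses on something with over 40 N, if the wrist force passes 120 N, or if a joint passes its speed limit or range.

## Working session

There is one attempt and no reset: what is moved stays moved. The work goes in short steps, Python scripts to look and compute and a tool call to move; the robot and the scene stay as the last step left them, time stands still between calls to the robot, and variables do not carry over. Pictures are saved under pics/ and viewed, at most 10 in all, crops included, and the job is handed in when it is done.

Besides the shell and the picture viewer there is one more tool, called after "Emit:" as name(argument=value, ...), one argument or row to a line, values as JSON. arm_command: Moves the arm, as the interface text tells. Its arguments: {"type":"object","properties":{"steps":{"type":"array"},"gripper":{"type":"number"},"force":{"type":"number"}},"required":["steps"]}

```bash
mkdir -p pics; ls
python3 - <<'E'
from workcell import ctrl, capture, camera_params
import cv2,numpy as np
np.set_printoptions(precision=4,suppress=True)
for n in("top","side"):
    cv2.imwrite(f"pics/{n}0.png",capture(n)[...,::-1]); p=camera_params(n); print(n,p)
print(camera_params("wrist")); print(ctrl.sense())
E
```

```text
pics
top {'camera_matrix': array([[463.0114,   0.    , 321.7929],
       [  0.    , 463.0114, 240.3673],
       [  0.    ,   0.    ,   1.    ]]), 'cam_to_world': array([[ 0.0002, -0.9787,  0.2054,  0.3362],
       [-1.    ,  0.0001,  0.0014,  0.0356],
       [-0.0014, -0.2054, -0.9787,  1.2471],
       [ 0.    ,  0.    ,  0.    ,  1.    ]])}
side {'camera_matrix': array([[474.8975,   0.    , 316.5561],
       [  0.    , 474.8975, 240.0967],
       [  0.    ,   0.    ,   1.    ]]), 'cam_to_world': array([[-0.8682, -0.2773,  0.4115,  0.1757],
       [-0.4959,  0.5144, -0.6996,  0.7035],
       [-0.0177, -0.8115, -0.5841,  0.641 ],
       [ 0.    ,  0.    ,  0.    ,  1.    ]])}
{'camera_matrix': array([[361.8533,   0.    , 322.2058],
       [  0.    , 361.8533, 241.2339],
       [  0.    ,   0.    ,   1.    ]]), 'T_tool_cam': array([[-0.0007, -0.9595, -0.2816,  0.0772],
       [ 1.    , -0.0007, -0.0001, -0.    ],
       [-0.0001, -0.2816,  0.9595, -0.1995],
       [ 0.    ,  0.    ,  0.    ,  1.    ]])}
{'time_s': 0.1, 'joints': array([-70.1702,   5.2582,  70.5746,  -0.0032, 104.2666,  -3.2484]), 'joint_vel': array([ 0.0348, -0.099 , -0.2234, -0.0268, -0.0034, -0.0308]), 'joint_torque': array([  0.0029, -44.7858, -40.7569,   0.0702,   0.0284,  -0.0001]), 'position': array([ 0.2351, -0.5517,  0.1849]), 'tool_rot': array([[ 0.92  ,  0.392 , -0.0006],
       [ 0.392 , -0.92  ,  0.0016],
       [ 0.    , -0.0017, -1.    ]]), 'contact_force': array([ 0.3381, -0.3205, -0.656 ]), 'moment': array([ 0.0051,  0.0123, -0.0292]), 'grip_force': 0.0, 'finger_gap': 0.08806148164593776}
```

View pics/top0.png

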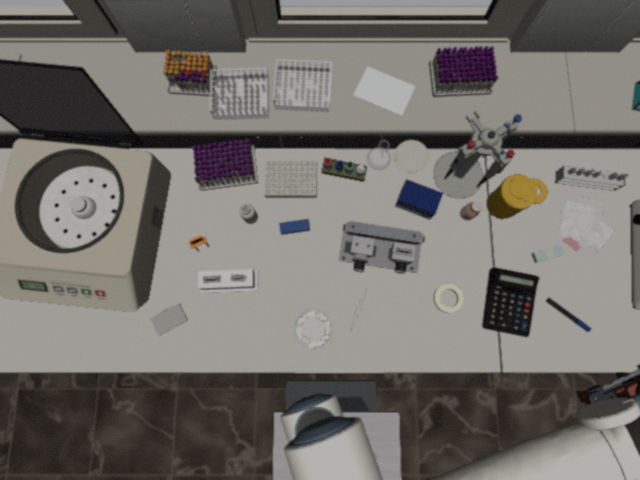

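View pics/side0.png

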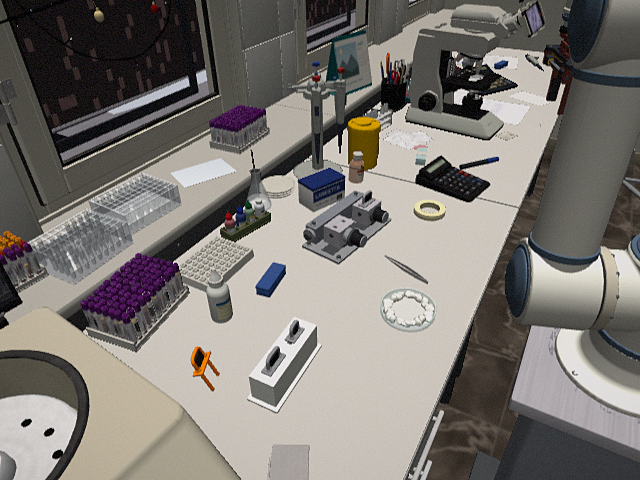

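The top view shows the manifold near (381,248) with the open coupling on the left at (362,247), and the stand near (228,279). I'll enlarge both regions.

Run:
```python
import cv2,numpy as np
t=cv2.imread("pics/top0.png");s=cv2.imread("pics/side0.png")
def c(im,x,y,w,h,W,H):return cv2.resize(im[y:y+h,x:x+w],(W,H),interpolation=cv2.INTER_CUBIC)
a=np.hstack([c(t,332,215,100,65,400,260),c(t,188,255,80,52,400,260)])
b=np.hstack([c(s,298,180,100,85,400,340),c(s,240,305,100,85,400,340)])
cv2.imwrite("pics/crop.png",np.vstack([a,b]))
```

```text
(no output)
```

View pics/crop.png

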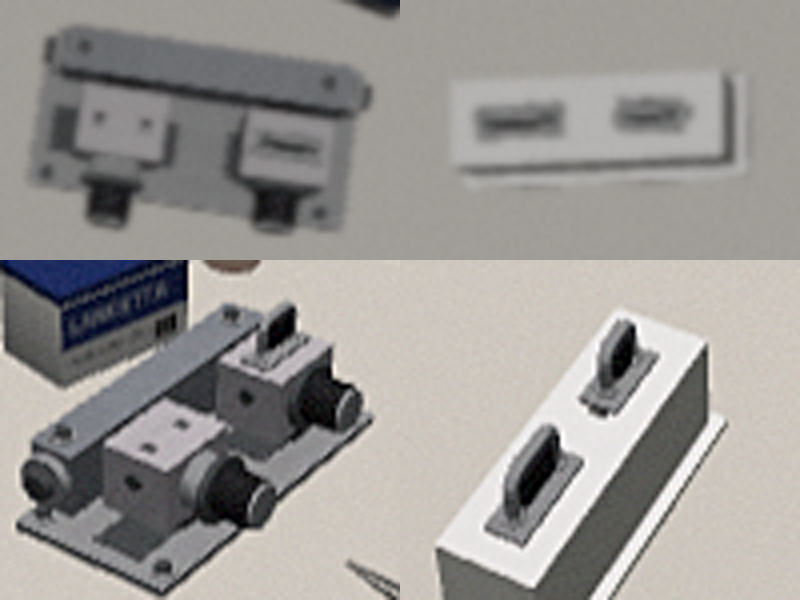

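The larger clip is the left one (crop 520,120 → top px ~212,279). The manifold's slots are at crop (99,118) and (146,125), and its bolts at (84,47) and (328,83).

```bash
cat > h.py <<'E'
from workcell import ctrl, capture, camera_params
import cv2,numpy as np
np.set_printoptions(precision=4,suppress=True)
def cam(n):
    p=camera_params(n)
    if n!="wrist": return p["camera_matrix"],p["cam_to_world"]
    s=ctrl.sense();T=np.eye(4);T[:3,:3]=s["tool_rot"];T[:3,3]=s["position"]
    return p["camera_matrix"],T@p["T_tool_cam"]
def ray(n,px,z,KT=None):
    K,T=KT or cam(n); d=T[:3,:3]@np.linalg.inv(K)@[px[0],px[1],1]; o=T[:3,3]
    return o+d*(z-o[2])/d[2]
def proj(n,P,KT=None):
    K,T=KT or cam(n); q=np.linalg.inv(T)@[*P,1]; q=K@q[:3]; return q[:2]/q[2]
E
python3 - <<'E'
from h import *
m=lambda x,y:(332+x/4,215+y/4)
st=lambda x,y:(188+(x-400)/5,255+y/5)
for n,p,z in [("slotL",m(99,118),.062),("slotR",m(146,125),.062),("boltL",m(84,47),.063),("boltR",m(328,83),.063),("plugend",m(107,222),.041),("plugendF",m(272,224),.041),("fin blk",m(290,147),.062)]+[("st",st(*q),.056) for q in((452,84),(722,70),(722,153),(452,167))]+[("clip",st(520,120),.06),("small",st(652,115),.06)]:
    print(n,ray("top",p,z))
E
```

```text
slotL [ 0.5738 -0.054   0.062 ]
slotR [ 0.5691 -0.0846  0.062 ]
boltL [ 0.6212 -0.0448  0.063 ]
boltR [ 0.5969 -0.2041  0.063 ]
plugend [ 0.5084 -0.0598  0.041 ]
plugendF [ 0.5071 -0.168   0.041 ]
fin blk [ 0.5546 -0.1779  0.062 ]
st [0.5028 0.3571 0.056 ]
st [0.5102 0.2173 0.056 ]
st [0.467 0.216 0.056]
st [0.4598 0.3548 0.056 ]
clip [0.4836 0.32   0.06  ]
small [0.4862 0.2521 0.06  ]
```

Emit:
arm_command(
  steps=[
    [[12.5,27.8,0,0.0564],[12.5,27.8,0,0.0564],[12.5,27.8,0,0.0564],[12.5,27.8,0,0.0564],[12.5,27.8,0,0.0564],[12.5,27.8,0,0.0564],[12.5,27.8,0,0.0564],[12.5,27.8,0,0.0564],[12.5,27.8,0,0.0564],[12.5,27.8,0,0.0564],[12.5,27.8,0,0.0564],[12.5,27.8,0,0.0564],[12.5,27.8,0,0.0564],[12.5,27.8,0,0.0564],[12.5,27.8,0,0.0564],[12.5,27.8,0,0.0564],[12.5,27.8,0,0.0564],[12.5,27.8,0,0.0564],[0,0,0,0],[0,0,0,0]],
  ],
  gripper=0,
  force=30,
)

```text
time_s: 1.77
position: [0.4602, -0.0505, 0.1853]
tool_rot: [[0.15, 0.989, -0.001], [0.989, -0.15, -0.0], [-0.0, -0.001, -1.0]]
contact_force: [0.1, -0.6, -0.3]
finger_gap: 0.0005
grip_force: 0.0
```

Run:
```python
from h import *
K,T=cam("wrist"); im=capture("wrist")[...,::-1]; np.savez("w1.npz",K=K,T=T); cv2.imwrite("pics/w1.png",im); print(ctrl.sense()["time_s"],ctrl.sense()["position"])
```

```text
1.8167 [ 0.4599 -0.0515  0.1855]
```

View pics/w1.png

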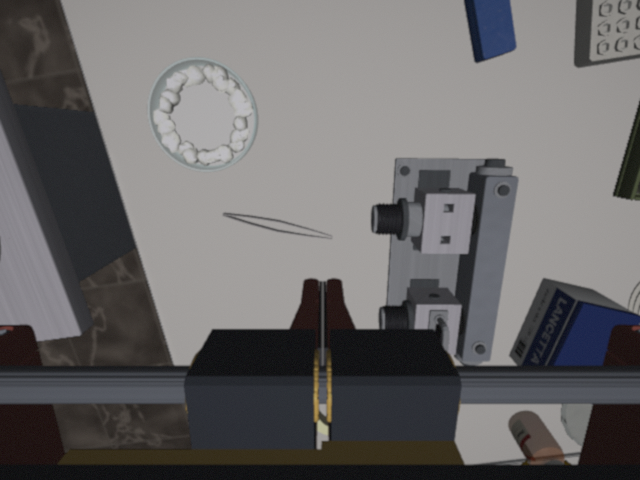

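The wrist view shows the open block's slots at (449,208) and (446,240), the plug's end at (372,219), and the bolts at (503,190) and (480,349).

Run:
```python
from h import *
d=np.load("w1.npz");KT=(d["K"],d["T"])
for n,p,z in [("sL",(449,208.5),.062),("sR",(446,240),.062),("bL",(503,190),.063),("bR",(480,349),.063),("plug",(372,219),.041)]: print(n,ray("w",p,z,KT))
a=ray("w",(449,208.5),.062,KT);b=ray("w",(446,240),.062,KT);print(np.linalg.norm(a-b),(a+b)/2)
```

```text
sL [ 0.5754 -0.0545  0.062 ]
sR [ 0.5711 -0.0839  0.062 ]
bL [ 0.6235 -0.0447  0.063 ]
bR [ 0.5986 -0.2044  0.063 ]
plug [ 0.5076 -0.0589  0.041 ]
0.029706358774498835 [ 0.5733 -0.0692  0.062 ]
```

Emit:
arm_command(
  steps=[
    [[0,0,-25,0],[0,0,-25,0],[0,0,-25,0],[0,0,-25,0],[0,0,-25,0],[0,0,-27,0],[4,-0.6,0,0],[4,-0.6,0,0],[4,-0.6,0,0],[4,-0.6,0,0],[4,-0.6,0,0],[2,-0.3,0,0],[2,-0.3,0,0],[2,-0.3,0,0],[2,-0.3,0,0],[2,-0.3,0,0],[0,0,0,0]],
  ],
)

```text
time_s: 3.23
position: [0.4904, -0.0561, 0.0339]
tool_rot: [[0.152, 0.988, -0.0], [0.988, -0.152, 0.0], [0.0, -0.0, -1.0]]
contact_force: [0.5, -0.1, -0.2]
finger_gap: 0.0009
grip_force: 0.0
```

Emit:
arm_command(
  steps=[
    [[1,-0.15,0,0],[1,-0.15,0,0],[1,-0.15,0,0],[1,-0.15,0,0],[1,-0.15,0,0],[1,-0.15,0,0],[1,-0.15,0,0],[1,-0.15,0,0],[0,0,0,0]],
  ],
)

```text
time_s: 3.98
position: [0.4984, -0.0573, 0.0339]
tool_rot: [[0.152, 0.988, 0.0], [0.988, -0.152, -0.0], [-0.0, 0.0, -1.0]]
contact_force: [-0.4, 0.5, -0.1]
finger_gap: 0.0007
grip_force: 0.0
```

Emit:
arm_command(
  steps=[
    [[1,-0.15,0,0],[1,-0.15,0,0],[1,-0.15,0,0],[1,-0.15,0,0],[1,-0.15,0,0],[1,-0.15,0,0],[0,0,0,0]],
  ],
)

```text
time_s: 4.57
position: [0.5043, -0.0582, 0.0339]
tool_rot: [[0.152, 0.988, -0.0], [0.988, -0.152, -0.0], [-0.0, 0.0, -1.0]]
contact_force: [-0.4, 0.3, -0.2]
finger_gap: 0.0001
grip_force: 0.0
```

Emit:
arm_command(
  steps=[
    [[1,-0.15,0,0],[1,-0.15,0,0],[1,-0.15,0,0],[0,0,0,0]],
  ],
)

```text
time_s: 4.9
position: [0.5073, -0.0587, 0.0339]
tool_rot: [[0.152, 0.988, 0.0], [0.988, -0.152, -0.0], [-0.0, 0.0, -1.0]]
contact_force: [0.0, 0.2, -0.3]
finger_gap: 0.0005
grip_force: 0.0
```

Run:
```python
from h import *
K,T=cam("side");im=capture("side")[...,::-1]
w=capture("wrist")[...,::-1]
a=cv2.resize(im[160:280,270:420],(500,400),interpolation=cv2.INTER_CUBIC)
b=cv2.resize(w[100:400,280:500],(293,400),interpolation=cv2.INTER_CUBIC)
cv2.imwrite("pics/p1.png",np.hstack([a,b]))
print(ctrl.sense()["contact_force"])
```

```text
[0.3077 1.2591 0.2311]
```

View pics/p1.png

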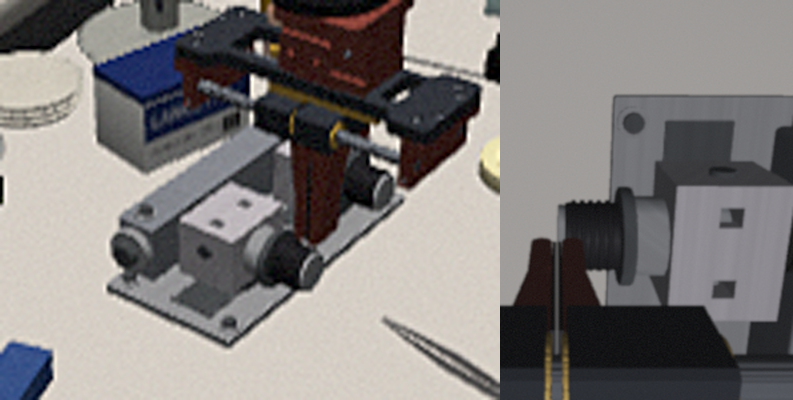

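Run:
```python
from h import *
s=ctrl.sense();P=s["position"];print(P,s["time_s"])
for n,c,k in(("side",(270,160),(500/150,400/120)),("wrist",(280,100),(4/3,4/3))):
    f=lambda Q:((proj(n,Q)-c)*k+((500,0) if n=="wrist" else (0,0)))
    print(n,"tcp",f(P),"tcp+20z",f(P+[0,0,.02]))
    for out in (0,.013,.025):
        for z in (.041,): 
            xm=np.array([.988,-.154,0]);Q=np.array([.573,-.069,z])-(.053+out)*xm; print(out,Q,f(Q))
    print("mid top",f([.573,-.069,.062]))
```

```text
[ 0.5072 -0.0587  0.0339] 5.0
side tcp [311.0818 280.3948] tcp+20z [312.3279 255.1781]
0 [ 0.5206 -0.0608  0.041 ] [294.1082 264.0228]
0.013 [ 0.5078 -0.0588  0.041 ] [310.7763 271.1258]
0.025 [ 0.4959 -0.057   0.041 ] [326.3573 277.7655]
mid top [228.6384 209.7478]
wrist tcp [556.6954 228.9338] tcp+20z [556.7651 246.9784]
0 [ 0.5206 -0.0608  0.041 ] [588.545  235.1146]
0.013 [ 0.5078 -0.0588  0.041 ] [558.1633 235.0895]
0.025 [ 0.4959 -0.057   0.041 ] [530.1158 235.0664]
mid top [729.2849 255.6254]
```

Run:
```python
from h import *
im=capture("side")[...,::-1]; w=capture("wrist")[...,::-1]
a=cv2.resize(im[200:255,335:385],(400,440),interpolation=cv2.INTER_CUBIC)
b=cv2.resize(w[230:340,280:380],(400,440),interpolation=cv2.INTER_CUBIC)
o=np.hstack([a,b]); cv2.imwrite("pics/p2.png",cv2.convertScaleAbs(o,alpha=1.6,beta=15))
```

```text
(no output)
```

View pics/p2.png

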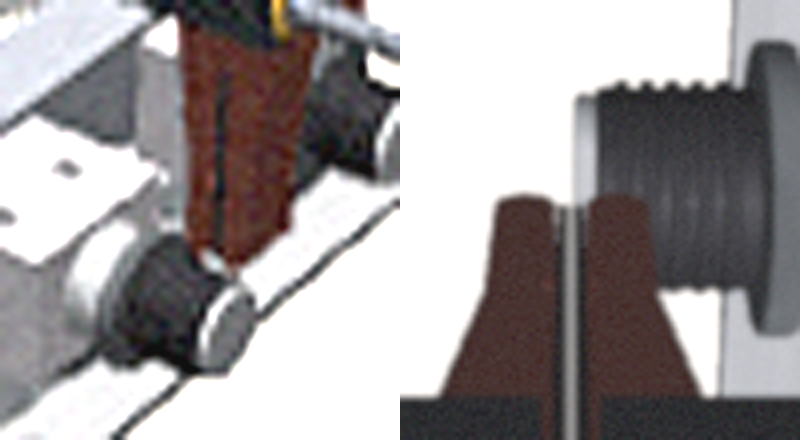

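The fingers are drawn in front of and above the plug, so they passed over it: the tips sit some 25 mm above the reported TCP. I'll back off and come in lower.

Emit:
arm_command(
  steps=[
    [[-10,1.5,0,0],[-10,1.5,0,0],[-10,1.5,0,0],[-6,0.9,0,0],[0,0,-6,0],[0,0,-6,0],[0,0,-6,0],[0,0,-4,0],[0,0,0,0]],
  ],
)

```text
time_s: 5.85
position: [0.4705, -0.0531, 0.0101]
tool_rot: [[0.152, 0.988, -0.003], [0.988, -0.152, 0.001], [0.0, -0.003, -1.0]]
contact_force: [-0.3, -0.4, -0.6]
finger_gap: 0.0001
grip_force: 0.0
```

Run:
```python
from h import *
im=capture("side")[...,::-1]; w=capture("wrist")[...,::-1]; s=ctrl.sense(); P=s["position"];print(P,s["contact_force"],proj("side",P),proj("wrist",P))
a=cv2.resize(im[190:270,320:400],(400,400),interpolation=cv2.INTER_CUBIC)
b=cv2.resize(w[200:340,260:400],(400,400),interpolation=cv2.INTER_CUBIC)
o=np.hstack([a,b]); cv2.imwrite("pics/p3.png",cv2.convertScaleAbs(o,alpha=1.3,beta=15))
```

```text
[ 0.4711 -0.0532  0.0114] [-0.3548  0.3357  1.4424] [377.125  258.6218] [322.5227 271.7008]
```

View pics/p3.png

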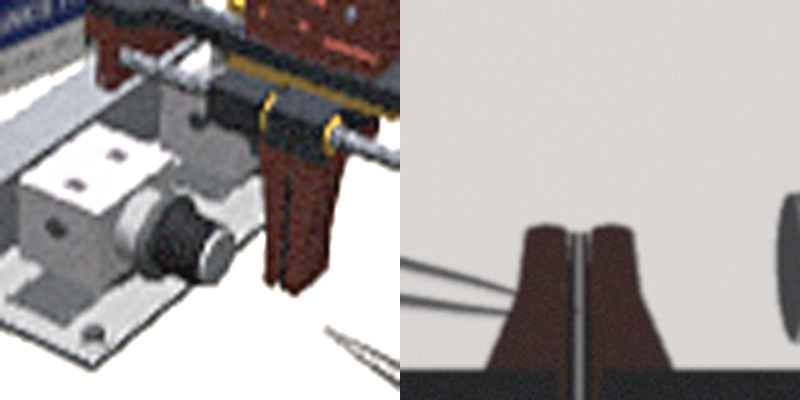

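Emit:
arm_command(
  steps=[
    [[2,-0.3,-4,0],[2,-0.3,-4,0],[3,-0.45,0,0],[3,-0.45,0,0],[3,-0.45,0,0],[2,-0.3,0,0],[2,-0.3,0,0],[2,-0.3,0,0],[1,-0.15,0,0],[1,-0.15,0,0],[1,-0.15,0,0],[1,-0.15,0,0],[1,-0.15,0,0],[1,-0.15,0,0]],
  ],
)

```text
time_s: 7.12
position: [0.4963, -0.057, 0.0039]
tool_rot: [[0.152, 0.988, 0.0], [0.988, -0.152, -0.0], [-0.0, 0.0, -1.0]]
contact_force: [-0.1, 0.8, 0.4]
finger_gap: 0.0006
grip_force: 0.0
```

Emit:
arm_command(
  steps=[
    [[1,-0.15,0,0],[1,-0.15,0,0],[1,-0.15,0,0],[1,-0.15,0,0],[1,-0.15,0,0]],
  ],
)

```text
time_s: 7.53
position: [0.5, -0.0576, 0.0039]
tool_rot: [[0.152, 0.988, -0.003], [0.988, -0.152, 0.0], [-0.0, -0.003, -1.0]]
contact_force: [-5.9, 1.5, 3.8]
finger_gap: 0.0006
grip_force: 3.1
```

Emit:
arm_command(
  steps=[
    [[1,-0.15,0,0],[1,-0.15,0,0],[1,-0.15,0,0],[1,-0.15,0,0],[1,-0.15,0,0],[1,-0.15,0,0],[1,-0.15,0,0],[1,-0.15,0,0]],
  ],
)

```text
time_s: 8.2
position: [0.5079, -0.0588, 0.0039]
tool_rot: [[0.152, 0.988, -0.003], [0.988, -0.152, 0.0], [-0.0, -0.003, -1.0]]
contact_force: [-5.8, 1.5, 4.0]
finger_gap: 0.0002
grip_force: 3.2
```

Emit:
arm_command(
  steps=[
    [[0.8,-0.12,0,0],[0.8,-0.12,0,0],[0.8,-0.12,0,0],[0,0,0,0]],
  ],
)

```text
time_s: 8.53
position: [0.5105, -0.0592, 0.0039]
tool_rot: [[0.152, 0.988, -0.003], [0.988, -0.152, 0.0], [-0.0, -0.003, -1.0]]
contact_force: [-5.4, 1.1, 3.4]
finger_gap: 0.0007
grip_force: 2.8
```

Emit:
arm_command(
  steps=[
    [[0.6,-0.09,0,0],[0.6,-0.09,0,0],[0.6,-0.09,0,0]],
  ],
)

```text
time_s: 8.78
position: [0.5113, -0.0593, 0.0039]
tool_rot: [[0.152, 0.988, -0.005], [0.988, -0.152, 0.001], [-0.0, -0.005, -1.0]]
contact_force: [-11.0, 2.1, 8.0]
finger_gap: 0.0004
grip_force: 5.9
```

Emit:
arm_command(
  steps=[
    [[0.6,-0.09,0,0],[0.6,-0.09,0,0],[0,0,0,0],[0,0,0,0]],
  ],
)

```text
time_s: 9.12
position: [0.5112, -0.0593, 0.0039]
tool_rot: [[0.152, 0.988, -0.008], [0.988, -0.152, 0.001], [-0.0, -0.008, -1.0]]
contact_force: [-15.1, 2.0, 9.7]
finger_gap: 0.0003
grip_force: 7.6
```

The plug stops hard at 15 N, so it is home. Next is the stand.

Emit:
arm_command(
  steps=[
    [[-10,1.5,0,0],[-15,2.2,0,0],[-15,2.3,10,0],[0,0,38,0],[0,0,38,0],[0,10,38,0],[1,28,2,0.017],[1,28,0,0.017],[1,28,0,0.017],[1,28,0,0.017],[1,28,0,0.017],[1,28,0,0.017],[1,28,0,0.017],[1,28,0,0.017],[1,28,0,0.017],[1,28,0,0.017],[1,28,0,0.017],[1,28,0,0.017],[0,27,0,0],[0,0,0,0]],
  ],
  gripper=0.5,
)

```text
time_s: 10.78
position: [0.4858, 0.3234, 0.1291]
tool_rot: [[-0.055, 0.998, -0.001], [0.998, 0.055, 0.002], [0.002, -0.001, -1.0]]
contact_force: [0.3, -0.1, 0.1]
finger_gap: 0.0438
grip_force: 0.0
```

Run:
```python
from h import *
K,T=cam("wrist"); np.savez("w2.npz",K=K,T=T); w=capture("wrist")[...,::-1]; s=ctrl.sense(); P=s["position"];print(s["time_s"],P,s["tool_rot"][:,1],proj("wrist",P),proj("wrist",[.4832,.3203,.086]))
b=cv2.resize(w[100:400,130:530],(800,600),interpolation=cv2.INTER_CUBIC)
cv2.imwrite("pics/w2.png",b)
```

```text
10.8333 [0.4861 0.3212 0.1292] [ 0.9985  0.0543 -0.0009] [322.548  271.7401] [318.3291 250.4649]
```

View pics/w2.png

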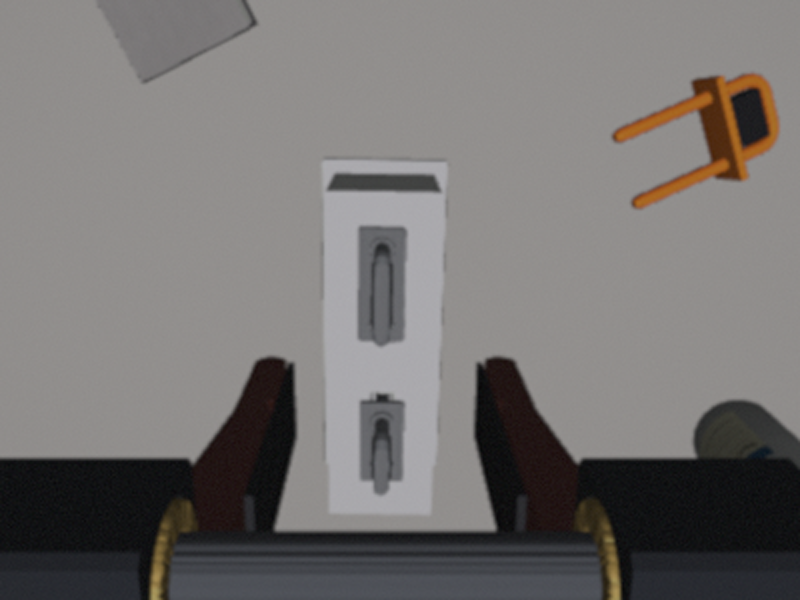

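The big clip's strap spans crop (359–406, 227–340), so its centre is at full px (321,242). The clip lies parallel to the tool.

Run:
```python
from h import *
d=np.load("w2.npz");KT=(d["K"],d["T"])
f=lambda x,y:(130+x/2,100+y/2)
for q in((359,227),(406,227),(405,340),(360,340)):print(ray("w",f(*q),.060,KT))
for q in((382,237),(381,342)):print("bow",ray("w",f(*q),.086,KT))
# edge line direction of stand right side
a=ray("w",f(442,192),.056,KT);b=ray("w",f(432,513),.056,KT);c=ray("w",f(326,192),.056,KT);e=ray("w",f(330,513),.056,KT);print(a,b,c,e)
```

```text
[0.4749 0.3432 0.06  ]
[0.4926 0.3442 0.06  ]
[0.4951 0.2987 0.06  ]
[0.4773 0.2977 0.06  ]
bow [0.4835 0.3457 0.086 ]
bow [0.4852 0.3073 0.086 ]
[0.5055 0.3576 0.056 ] [0.512 0.218 0.056] [0.4617 0.3552 0.056 ] [0.4679 0.2156 0.056 ]
```

Emit:
arm_command(
  steps=[
    [[-1,0,-10,0],[0,0,-10,0],[0,0,-10,0],[0,0,-10,0],[0,0,-10,0],[0,0,-8,0],[0,0,-6,0],[0,0,-5,0],[0,0,-4,0],[0,0,-3,0],[0,0,-3,0],[0,0,0,0]],
  ],
  gripper=0.17,
)

```text
time_s: 11.83
position: [0.4855, 0.3192, 0.0505]
tool_rot: [[-0.051, 0.999, -0.0], [0.999, 0.051, -0.0], [-0.0, -0.0, -1.0]]
contact_force: [-0.8, -0.2, -0.3]
finger_gap: 0.0145
grip_force: 0.0
```

Emit:
arm_command(
  steps=[
    [[0,0,-2,0],[0,0,-2,0],[0,0,-2,0],[0,0,-1,0],[0,0,-1,0],[0,0,-1,0],[0,0,-1,0]],
  ],
)

```text
time_s: 12.42
position: [0.4856, 0.3192, 0.0409]
tool_rot: [[-0.051, 0.999, 0.0], [0.999, 0.051, -0.0], [-0.0, 0.0, -1.0]]
contact_force: [-1.1, -0.5, 0.3]
finger_gap: 0.0148
grip_force: 0.0
```

Emit:
arm_command(
  steps=[
    [[0,1.5,-1,0],[0,0,-1,0],[0,0,-1,0],[0,0,-1,0]],
  ],
)

```text
time_s: 12.75
position: [0.4856, 0.3208, 0.0368]
tool_rot: [[-0.051, 0.999, -0.0], [0.999, 0.051, -0.0], [-0.0, -0.0, -1.0]]
contact_force: [-0.0, -0.6, 0.7]
finger_gap: 0.0149
grip_force: 0.0
```

Emit:
arm_command(
  steps=[
    [[0,0,-1,0],[0,0,-1,0],[0,0,-1,0]],
  ],
)

```text
time_s: 13.0
position: [0.4856, 0.3207, 0.0338]
tool_rot: [[-0.051, 0.999, 0.0], [0.999, 0.051, 0.0], [0.0, 0.0, -1.0]]
contact_force: [0.3, 0.5, 0.4]
finger_gap: 0.0149
grip_force: 0.0
```

Emit:
arm_command(
  steps=[
    [[0,0,-1,0],[0,0,-1,0],[0,0,-1,0]],
  ],
)

```text
time_s: 13.25
position: [0.4856, 0.3207, 0.0308]
tool_rot: [[-0.051, 0.999, 0.0], [0.999, 0.051, -0.0], [-0.0, 0.0, -1.0]]
contact_force: [0.3, 0.0, -0.0]
finger_gap: 0.0149
grip_force: 0.0
```

Emit:
arm_command(
  steps=[
    [[0,0,-1,0],[0,0,-1,0],[0,0,-1,0]],
  ],
)

```text
time_s: 13.5
position: [0.4856, 0.3207, 0.0278]
tool_rot: [[-0.051, 0.999, 0.0], [0.999, 0.051, -0.0], [-0.0, 0.0, -1.0]]
contact_force: [-0.2, -0.7, 0.6]
finger_gap: 0.0152
grip_force: 0.0
```

Emit:
arm_command(
  steps=[
    [[0,0,-1,0],[0,0,-1,0],[0,0,-1,0]],
  ],
)

```text
time_s: 13.75
position: [0.4856, 0.3207, 0.0248]
tool_rot: [[-0.051, 0.999, -0.0], [0.999, 0.051, -0.0], [-0.0, -0.0, -1.0]]
contact_force: [0.7, -0.0, 1.0]
finger_gap: 0.0151
grip_force: 0.0
```

Run:
```python
from h import *
im=capture("side")[...,::-1]; w=capture("wrist")[...,::-1]; P=ctrl.sense()["position"]
f=lambda z:((proj("side",[P[0],P[1],z])-(230,290))*5).round()
print({z:f(z) for z in(.025,.05,.06,.07,.086)})
a=cv2.resize(im[290:390,230:310],(400,500),interpolation=cv2.INTER_CUBIC)
b=cv2.resize(w[200:325,270:370],(400,500),interpolation=cv2.INTER_CUBIC)
cv2.imwrite("pics/g1.png",cv2.convertScaleAbs(np.hstack([a,b]),alpha=1.4,beta=20))
```

```text
{0.025: array([218., 433.]), 0.05: array([212., 382.]), 0.06: array([210., 360.]), 0.07: array([208., 339.]), 0.086: array([204., 304.])}
```

View pics/g1.png

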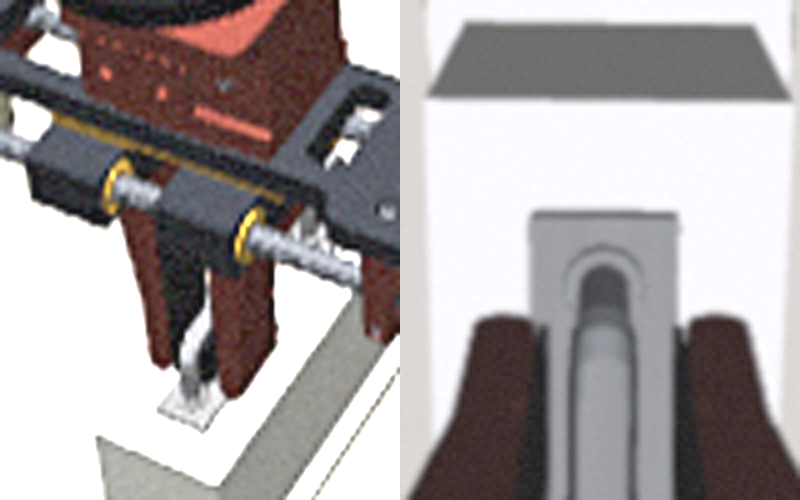

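Emit:
arm_command(
  steps=[
    [[0,0,-1,0],[0,0,-1,0]],
  ],
)

```text
time_s: 14.02
position: [0.4858, 0.3209, 0.0235]
tool_rot: [[-0.051, 0.999, 0.001], [0.999, 0.051, 0.0], [0.0, 0.001, -1.0]]
contact_force: [-2.1, -1.6, 7.5]
finger_gap: 0.015
grip_force: 3.6
```

Emit:
arm_command(
  steps=[
    [[0,0,-1,0],[0,0,-1,0]],
  ],
)

```text
time_s: 14.18
position: [0.4859, 0.321, 0.0234]
tool_rot: [[-0.051, 0.999, 0.001], [0.999, 0.051, 0.001], [0.001, 0.001, -1.0]]
contact_force: [-5.3, -3.0, 13.6]
finger_gap: 0.0153
grip_force: 7.1
```

Emit:
arm_command(
  steps=[
    [[0,0,2,0],[0,0,2.5,0],[0,0,0,0],[0,0,0,0],[0,0,0,0],[0,0,0,0],[0,0,0,0]],
  ],
  gripper=0,
  force=40,
)

```text
time_s: 14.77
position: [0.4854, 0.3206, 0.025]
tool_rot: [[-0.051, 0.999, -0.001], [0.999, 0.051, -0.0], [-0.0, -0.001, -1.0]]
contact_force: [0.3, -0.8, -0.5]
finger_gap: 0.0072
grip_force: 40.0
```

Emit:
arm_command(
  steps=[
    [[0,0,5,0],[0,0,10,0],[0,0,15,0],[0,0,20,0],[0,0,20,0],[0,0,20,0],[0,0,10,0],[0,0,0,0]],
  ],
)

```text
time_s: 15.43
position: [0.487, 0.3216, 0.1296]
tool_rot: [[-0.051, 0.999, 0.005], [0.999, 0.051, 0.003], [0.003, 0.006, -1.0]]
contact_force: [0.2, 0.2, -0.8]
finger_gap: 0.0071
grip_force: 40.0
```

Emit:
arm_command(
  steps=[
    [[2.5,-12,0,-0.0128],[5.5,-24,0,-0.0128],[5.5,-24,0,-0.0128],[5.5,-24,0,-0.0128],[5.5,-24,0,-0.0128],[5.5,-24,0,-0.0128],[5.5,-24,0,-0.0128],[5.5,-24,0,-0.0128],[5.5,-24,0,-0.0128],[5.5,-24,0,-0.0128],[5.5,-24,0,-0.0128],[5.5,-24,0,-0.0128],[5.5,-24,0,-0.0128],[5.5,-24,0,-0.0128],[5.5,-24,0,-0.0128],[5.5,-24,0,-0.0128],[2.5,-17.6,0,0],[0,0,-15,0],[0,0,-10,0],[0,0,0,0]],
  ],
)

```text
time_s: 17.1
position: [0.5706, -0.0692, 0.0956]
tool_rot: [[0.154, 0.988, -0.007], [0.988, -0.154, 0.001], [0.0, -0.007, -1.0]]
contact_force: [-0.5, 0.4, -0.8]
finger_gap: 0.0073
grip_force: 40.0
```

Run:
```python
from h import *
K,T=cam("wrist"); s=ctrl.sense(); w=capture("wrist")[...,::-1]; np.savez("w3.npz",K=K,T=T)
P=s["position"];y=s["tool_rot"][:,0];print(P,s["tool_rot"][:,1],s["finger_gap"],s["time_s"])
f=lambda Q:((proj("wrist",Q)-(240,130))*4).round()
c=P+[0,0,.031]
print("tips",[f(c+k*.015*y-[0,0,.046]) for k in(1,-1)],"slots exp",[f(np.array([.573,-.069,.062])+k*.015*y) for k in(1,-1)])
cv2.imwrite("pics/s1.png",cv2.convertScaleAbs(cv2.resize(w[130:280,240:440],(800,600),interpolation=cv2.INTER_CUBIC),alpha=1.2,beta=10))
```

```text
[ 0.5706 -0.0692  0.0956] [ 0.988  -0.1542 -0.0075] 0.007284590759918714 17.1
tips [array([327., 441.]), array([327., 619.])] slots exp [array([342., 407.]), array([342., 574.])]
```

View pics/s1.png

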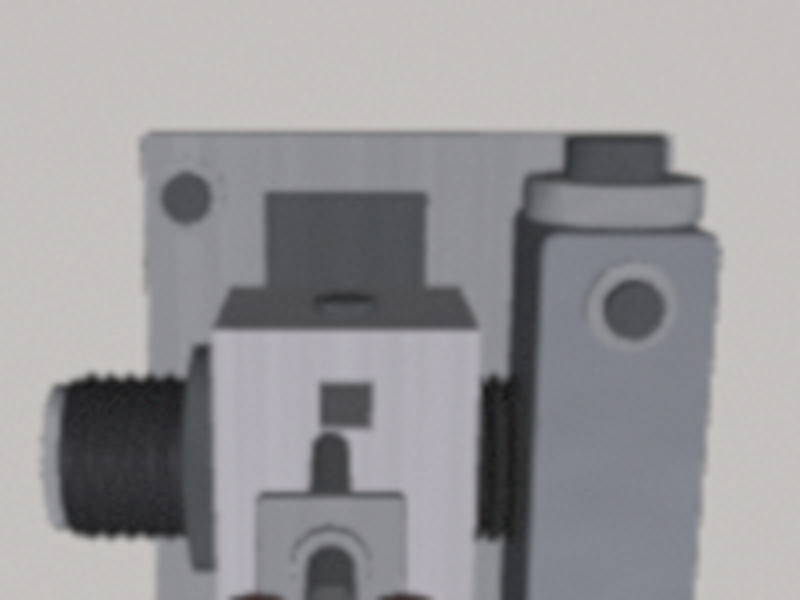

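Run:
```python
from h import *
d=np.load("w3.npz");KT=(d["K"],d["T"]);s=ctrl.sense();P=s["position"];print(P,s["tool_rot"][:,1])
f=lambda x,y:(240+x/4,130+y/4)
yy=np.array([.154,.988,0])
q=[ray("w",f(*p),.0956+.031+.004,KT) for p in((260,494),(404,494))]
print("strap +y end",q,"centre",(q[0]+q[1])/2-.023*yy)
a=ray("w",f(346,405.5),.062,KT);print("slotL",a,"mid",a-.015*yy)
```

```text
[ 0.5712 -0.0687  0.0972] [ 0.9881 -0.1534 -0.0057]
strap +y end [array([ 0.566 , -0.0453,  0.1306]), array([ 0.5831, -0.0479,  0.1306])] centre [ 0.571  -0.0693  0.1306]
slotL [ 0.5754 -0.054   0.062 ] mid [ 0.5731 -0.0689  0.062 ]
```

Emit:
arm_command(
  steps=[
    [[0,0,0,0],[0,0,0,0],[0,0,0,0]],
  ],
)

```text
time_s: 17.4
position: [0.5734, -0.0684, 0.1012]
tool_rot: [[0.152, 0.988, 0.001], [0.988, -0.152, -0.0], [-0.0, 0.001, -1.0]]
contact_force: [-0.2, -0.4, -1.1]
finger_gap: 0.0076
grip_force: 40.0
```

Emit:
arm_command(
  steps=[
    [[-0.3,-0.4,-4,0],[0,0,-4,0],[0,0,-4,0],[0,0,-4,0],[0,0,-4,0],[0,0,-3,0],[0,0,-2,0],[0,0,-2,0],[0,0,0,0]],
  ],
)

```text
time_s: 18.15
position: [0.5726, -0.0693, 0.0729]
tool_rot: [[0.153, 0.988, -0.001], [0.988, -0.153, 0.0], [-0.0, -0.001, -1.0]]
contact_force: [-0.6, 0.4, -1.1]
finger_gap: 0.0071
grip_force: 40.0
```

Emit:
arm_command(
  steps=[
    [[0,0,-1,0],[0,0,-1,0],[0,0,-1,0]],
  ],
)

```text
time_s: 18.4
position: [0.5729, -0.0693, 0.0706]
tool_rot: [[0.153, 0.988, 0.0], [0.988, -0.153, -0.0], [-0.0, 0.0, -1.0]]
contact_force: [-0.5, -0.1, -1.1]
finger_gap: 0.0072
grip_force: 40.0
```

Emit:
arm_command(
  steps=[
    [[0,0,-1,0],[0,0,-1,0],[0,0,-1,0],[0,0,-1,0]],
  ],
)

```text
time_s: 18.73
position: [0.5728, -0.0692, 0.0663]
tool_rot: [[0.153, 0.988, -0.0], [0.988, -0.153, 0.0], [0.0, -0.0, -1.0]]
contact_force: [0.3, 0.0, -1.0]
finger_gap: 0.0073
grip_force: 40.0
```

Emit:
arm_command(
  steps=[
    [[0,0,-1,0],[0,0,-1,0],[0,0,-1,0],[0,0,-1,0]],
  ],
)

```text
time_s: 19.07
position: [0.5728, -0.0692, 0.0624]
tool_rot: [[0.153, 0.988, 0.0], [0.988, -0.153, 0.0], [0.0, 0.0, -1.0]]
contact_force: [-0.9, 0.6, -0.5]
finger_gap: 0.0072
grip_force: 40.0
```

Past the plug body's depth, tips at about z=47 mm; the ball detents come next.

Emit:
arm_command(
  steps=[
    [[0,0,-1,0],[0,0,-1,0],[0,0,-1,0],[0,0,-1,0]],
  ],
)

```text
time_s: 19.4
position: [0.5733, -0.0691, 0.0592]
tool_rot: [[0.153, 0.988, 0.001], [0.988, -0.153, 0.0], [0.0, 0.001, -1.0]]
contact_force: [-0.0, 0.9, 3.9]
finger_gap: 0.0077
grip_force: 40.0
```

Emit:
arm_command(
  steps=[
    [[0,0,-1,0],[0,0,-1,0],[0,0,-1,0],[0,0,-1,0]],
  ],
)

```text
time_s: 19.73
position: [0.5731, -0.0692, 0.0544]
tool_rot: [[0.153, 0.988, 0.001], [0.988, -0.153, 0.0], [0.0, 0.001, -1.0]]
contact_force: [1.6, 1.9, 1.2]
finger_gap: 0.0074
grip_force: 40.0
```

Emit:
arm_command(
  steps=[
    [[0,0,-1.5,0],[0,0,-1.5,0],[0,0,-1.5,0],[0,0,-1.5,0]],
  ],
)

```text
time_s: 20.07
position: [0.5725, -0.0692, 0.048]
tool_rot: [[0.153, 0.988, -0.001], [0.988, -0.153, 0.0], [0.0, -0.001, -1.0]]
contact_force: [0.7, 1.6, 2.4]
finger_gap: 0.0075
grip_force: 40.0
```

Emit:
arm_command(
  steps=[
    [[0,0,-1.5,0],[0,0,-1.5,0],[0,0,-1.5,0],[0,0,-1.5,0]],
  ],
)

```text
time_s: 20.4
position: [0.5727, -0.0692, 0.0422]
tool_rot: [[0.153, 0.988, -0.0], [0.988, -0.153, 0.0], [0.0, -0.0, -1.0]]
contact_force: [-0.6, 1.3, 2.2]
finger_gap: 0.0069
grip_force: 40.0
```

Emit:
arm_command(
  steps=[
    [[0,0,-1.5,0],[0,0,-1.5,0],[0,0,-1.5,0],[0,0,-1.5,0]],
  ],
)

```text
time_s: 20.73
position: [0.5729, -0.0693, 0.0364]
tool_rot: [[0.153, 0.988, 0.0], [0.988, -0.153, -0.0], [0.0, 0.0, -1.0]]
contact_force: [0.0, 1.0, 3.0]
finger_gap: 0.0073
grip_force: 40.0
```

Expected flush at TCP z≈0.031.

Emit:
arm_command(
  steps=[
    [[0,0,-1,0],[0,0,-1,0],[0,0,-1,0],[0,0,-1,0]],
  ],
)

```text
time_s: 21.07
position: [0.5728, -0.0692, 0.0324]
tool_rot: [[0.153, 0.988, 0.0], [0.988, -0.153, -0.0], [-0.0, 0.0, -1.0]]
contact_force: [0.4, 1.9, 1.1]
finger_gap: 0.0072
grip_force: 40.0
```

Emit:
arm_command(
  steps=[
    [[0,0,-0.7,0],[0,0,-0.7,0],[0,0,-0.7,0],[0,0,0,0]],
  ],
)

```text
time_s: 21.4
position: [0.5728, -0.0693, 0.0309]
tool_rot: [[0.153, 0.988, 0.0], [0.988, -0.153, -0.0], [-0.0, 0.0, -1.0]]
contact_force: [-1.0, 2.5, 4.4]
finger_gap: 0.0069
grip_force: 40.0
```

Emit:
arm_command(
  steps=[
    [[0,0,-1,0],[0,0,-1,0],[0,0,0,0]],
  ],
)

```text
time_s: 21.65
position: [0.5728, -0.0693, 0.0309]
tool_rot: [[0.153, 0.988, 0.001], [0.988, -0.153, -0.0], [-0.0, 0.001, -1.0]]
contact_force: [-5.9, 2.8, 12.9]
finger_gap: 0.0072
grip_force: 40.0
```

Hard stop at the flush height. I'll unload, release and rise.

Emit:
arm_command(
  steps=[
    [[0,0,1.5,0],[0,0,1,0],[0,0,0,0]],
  ],
)

```text
time_s: 21.9
position: [0.5728, -0.0693, 0.0309]
tool_rot: [[0.153, 0.988, -0.0], [0.988, -0.153, -0.0], [-0.0, -0.0, -1.0]]
contact_force: [-0.8, 3.1, 4.2]
finger_gap: 0.0074
grip_force: 40.0
```

Emit:
arm_command(
  steps=[
    [[0,0,0,0],[0,0,0,0],[0,0,0,0],[0,0,0,0],[0,0,5,0],[0,0,10,0],[0,0,15,0],[0,0,20,0],[0,0,30,0],[0,0,30,0],[0,0,0,0],[0,0,0,0],[0,0,0,0],[0,0,0,0]],
  ],
  gripper=0.2,
)

```text
time_s: 23.07
position: [0.5722, -0.0692, 0.1395]
tool_rot: [[0.153, 0.988, -0.002], [0.988, -0.153, 0.0], [-0.0, -0.002, -1.0]]
contact_force: [0.9, 0.9, -0.1]
finger_gap: 0.0178
grip_force: 0.0
```

Run:
```python
from h import *
im=capture("side")[...,::-1]; w=capture("wrist")[...,::-1]; s=ctrl.sense();print(s["position"],s["contact_force"],s["finger_gap"])
a=cv2.resize(im[170:270,300:400],(400,400),interpolation=cv2.INTER_CUBIC)
b=cv2.resize(w[130:330,260:460],(400,400),interpolation=cv2.INTER_CUBIC)
cv2.imwrite("pics/end.png",np.hstack([a,b]))
```

```text
[ 0.5721 -0.0692  0.1392] [-0.056   0.179  -0.1444] 0.01720655801896776
```

```bash
python3 -c "
from workcell import ctrl
print(ctrl.finish_job())"
```

```text
the job is handed in; nothing more can be done
None
```

I pushed the plug home, pressed the larger clip down to a hard stop at the flush height, released it and handed the job in. I read at most about 18 N at the wrist while touching the manifold. I had used all ten picture views, so the final seat rests on the height and force readings, not a last look.

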